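Hang a flask frame on a laboratory shaker

TASK

Mount the flask frame on the shaker: set both keyholes over the two brass studs together, feeling for them by sliding the frame lightly sideways on their heads, lower it flat onto the carriage, then push it towards the back of the shaker until the studs stop at the ends of the slots, and let go. Work gently, without ramming the shaker or forcing the frame, and leave the two glass flasks and the amber bottle standing where they are.

Things in the scene. Friction and masses are not known exactly. Their poses are not given: they have to be found in the camera images.
- frame: Loose aluminium flask frame, 0.5 to 0.7 kg, lying flat on the bench. Base plate 160 mm (x) by 240 mm (y), 6 mm thick; origin at the centre of its underside, z up, x to its back. Four steel flask clips 40 mm high at x = +-46, y = +-40 mm. Two like keyholes at y = +70 and y = -70 mm.
- handle (a point): Middle of the frame's blue carrying bar, 70 mm straight above the frame's origin, axes as the frame's. The bar runs along y: 14 mm thick in x, 120 mm long, from 58 to 82 mm above the plate's underside, on thin posts at y = +-50 mm. Grasp it across its thickness, fingers closing along the frame's x.
- keyhole (a point): Centre of the entry hole of the frame's +y keyhole, on the plate's underside (x +8.75, y +70 mm in the frame; the other one is at x +8.75, y -70), axes as the frame's. Entry hole 18.5 mm wide in y, 22 mm long in x (+x end corners rounded off), right through; from it a slot 12.5 mm wide runs towards -x and ends 20.25 mm from the entry hole's centre.
- shaker: Side-to-side shaker, fixed on the bench: white housing 240 mm (x) by 270 mm (y), 80 mm high; origin at the centre of its underside, x from its front (control panel) to its back, y its shaking direction. On top a grey carriage, 130 by 184 mm, its flat top 96 mm above the origin, with two brass headed studs. The idle drive holds the carriage along y against up to about 18 N.
- mid_stroke (a point): Fixed point of the housing, 96 mm straight above the shaker's origin, axes as the shaker's: midway between the studs' feet if the carriage stood mid-stroke. It stopped elsewhere: the studs, 140 mm apart along y, stand at x = 0 here and y = +70 + s and -70 + s mm, s anywhere from -20 to +20, not reported: to be seen or felt.
- stud_height (a point): Fixed point of the housing, 112 mm above the shaker's origin, axes as the shaker's: level with the flat tops of the stud heads. Head 16 mm across, 8 mm high, top edge bevelled 0.8 mm in; neck below it 9 mm across, 8 mm high. From lying on the heads the frame drops 16 mm to the carriage, then moves about 16 mm along shaker +x until the slot ends meet the necks.
- flask_small: Empty glass conical flask, blue ring on its neck, 64 mm across, 105 mm high, origin at the centre of its underside. Leave alone.
- flask_large: Empty glass conical flask, red ring on its neck, 84 mm across, 140 mm high, origin at the centre of its underside. Leave alone.
- bottle: Amber reagent bottle with white cap, 72 mm across, 165 mm high, origin at the centre of its underside. Leave alone.

How it is judged:
By the outcome, as a careful person would: the job done as asked, in the order asked, and still so for the second after the job is handed in, with the robot touching nothing.
It also fails if it takes over 67 s, if anything falls off the work surface, if the arm or the gripper's body presses on something with over 40 N, if the wrist force passes 120 N, or if a joint passes its speed limit or range.

ROBOT

A 6-joint arm with a two-finger parallel gripper is mounted at the origin on the work surface. World frame = base frame: x ahead of the robot, y to its left, z up, the work surface at z = 0. Lengths are in m, angles in rad, forces in N, time in s.
With the tool pointing down it reaches from about 0.25 to 0.725 m from the base axis. Payload 4 kg.
Tool frame: the origin (TCP) lies at the very end of the fingers, on their centre line; the grasp point (between the pads) lies r.grip_point_offset behind it (r.grip_point_offset is the distance from the TCP to the grasp point, in m); z points along the fingers, y is the line along which they close (so a half turn about z gives the same grasp; the last joint's range is limited). The gripper opens to 85 mm and grips with 20 to 120 N. Pads are 22 mm wide; open, the fingers measure 114 mm over their backs; the gripper's body (76 mm by 85 mm) begins 54 mm behind the grasp point. The pads swing forward as they close: fully open they stand 13 mm farther back than shut.
Start: joints at [1.234, 0.241, 0.005, 1.335, 0, 1.571], TCP at [0.165, 0.472, 0.231] pointing down, gripper open.
Joint ranges: [-2.72, 2.72], [-1.05, 1.87], [-1.09, 1.28], [-1.99, 2.15], [-1.42, 1.44], [-3.14, 3.14]. Speed limits (rad/s): [2.79, 2.79, 3.14, 3.14, 3.14, 3.14].

INTERFACE

Orientations are given as a unit quaternion [w, x, y, z].
In Python, from cell import r gives the robot as it stands.
- The arm moves only by the shell command python3 -m handwheel 'ROWS' [OPENING] [FORCE]. ROWS is JSON, a list of rows, each an object with "delta_pos": the shift along the tool's x, y, z in m, a list of three; "turn": the turn, a rotation vector about the tool's x, y, z in degrees, a list of three. A call has 1 to 12 rows; each row is the pose to reach, as a shift and turn from the pose commanded when the call began, along the tool's axes at that moment; what a row does not reach only later rows make up. A row lasts 1/10 s, in which the tool goes at most 50 mm and 8.59 degrees, less where a joint would pass 70% of its speed; a pose out of reach is approached as far as the arm can. A call with a gripper value outside its range is refused whole. OPENING is the gripper command: -1 is fully open, 1 is shut, values between are in proportion, set as the call begins (- or left out, the last holds). The fingers move at their own pace and stop on an object; FORCE is the grip in N (left out, the last holds). Time passes only in rows, so rows that repeat a pose let the fingers close. It gives the time, the measured TCP pose, the force, the opening and the grip force at its end, in the units of the state.
- r.sense(): the state, without advancing time (a new reading comes with each control period).
- r.grab_frame(name): name is "scene" or "top" or "wrist"; returns a dict with "frame" (384x512x3 uint8, blue, green, red), "z_map" (384x512 float32, m along the optical axis (not along the pixel's ray), 0 where there is no reading), "intrinsics" (3x3 intrinsics, pixels), "world_from_camera" (4x4, takes a point from camera to world coordinates). Camera axes: x right, y up, looking along -z (the intrinsics and any distortion apply to the point x, -y, -z); pixel columns grow to the right and rows downward; lengths in m; the calibration is good to about 2 mm. A picture is of the moment at which its call begins.
- r.close_job(): hands the job in; it is judged then, once.
The state is a dict: "t": time; "joints": joint angles; "joint_vel": joint speeds; "effort": joint torques, N m; "ee_pos": TCP position; "ee_rot": TCP orientation; "ft_force": force on the tool from outside, world axes, zero at the start; "torque": the same for the moment, N m; "finger_gap": finger opening in m; "gripper_force": force on a finger pad.
Only numpy, scipy, OpenCV 4.12 (cv2) and the standard library are available. Lean on these libraries where they do the work, as an engineer would, in place of code of your own. Each camera call takes 0.05 s, during which the arm holds its last target. There are 200 camera calls.

## Working session

There is one attempt and no reset: what is moved stays moved. The work goes in short steps, Python scripts to look and compute and a shell command to move; the robot and the scene stay as the last step left them, time stands still between calls to the robot, and variables do not carry over. Pictures are saved under pics/ and viewed, at most 10 in all, crops included, and the job is handed in when it is done.

```bash
mkdir -p pics; ls; python3 - <<'E'
from cell import r
import cv2,numpy as np,pickle
s=r.sense();print(s, r.grip_point_offset)
a=r.grab_frame("top");b=r.grab_frame("scene")
pickle.dump((a,b),open('f0.pkl','wb'))
for n,f in(("top",a),("scene",b)):
    cv2.imwrite(f'pics/{n}0.png',f["frame"]);print(f["intrinsics"],f["world_from_camera"])
E
```

```text
pics
{'t': 0.0, 'joints': array([1.23401968e+00, 2.41385656e-01, 3.71586438e-03, 1.33519480e+00,
       3.14564000e-05, 1.57081584e+00]), 'joint_vel': array([ 0.000749  ,  0.00218293, -0.00102665, -0.00057551,  0.00124462,
        0.00076551]), 'effort': array([ 4.84125303e-04, -3.72318649e+01,  2.52407598e+01,  1.71703252e-02,
        1.28664656e-04,  7.20194805e-06]), 'ee_pos': array([0.1650047 , 0.47131699, 0.23042341]), 'ee_rot': array([-1.88810246e-04,  1.67603230e-01,  9.85853989e-01, -1.01687387e-03]), 'ft_force': array([-0.09501923,  0.79700189, -0.13371739]), 'torque': array([-0.01088889,  0.02459214, -0.01771536]), 'gripper_force': 0.0, 'finger_gap': 0.08549481323933107} 0.0187
[[450.64061965   0.         252.96160428]
 [  0.         450.64061965 196.70636955]
 [  0.           0.           1.        ]] [[-1.64197678e-02  9.85456502e-01 -1.69132708e-01  3.45634295e-01]
 [-9.99864087e-01 -1.59322797e-02  4.23908241e-03 -2.49072110e-03]
 [ 1.48276171e-03  1.69179326e-01  9.85584170e-01  1.68127185e+00]
 [ 0.00000000e+00  0.00000000e+00  0.00000000e+00  1.00000000e+00]]
[[404.68295258   0.         253.87965093]
 [  0.         404.68295258 189.48237042]
 [  0.           0.           1.        ]] [[-0.85230229 -0.3150315   0.41753557  1.1992397 ]
 [ 0.52295839 -0.49834902  0.69149315  0.94181629]
 [-0.00976368  0.80771493  0.58949238  0.91458256]
 [ 0.          0.          0.          1.        ]]
```

View pics/top0.png

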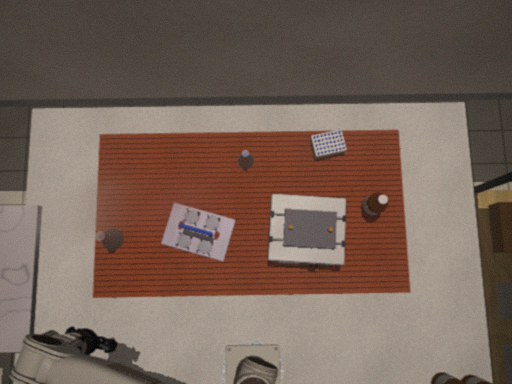

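View pics/scene0.png

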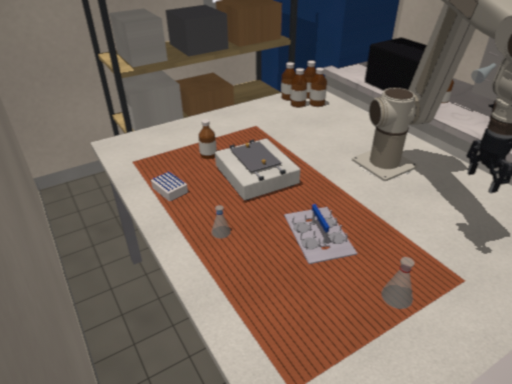

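Top view: the frame lies at about (198,231) with its blue bar at (198,230). The shaker is at (308,230) with studs near (291,227) and (331,229), its dark front edge at the bottom. The flasks are at (110,240) and (246,160), the bottle at (374,205).

```bash
cat > h.py <<'E'
import numpy as np,cv2
def ray(f,uv,z):
    K=f["intrinsics"];T=f["world_from_camera"]
    uv=np.atleast_2d(uv).astype(float)
    d=np.c_[(uv[:,0]-K[0,2])/K[0,0],-(uv[:,1]-K[1,2])/K[1,1],-np.ones(len(uv))]@T[:3,:3].T
    return T[:3,3]+d*((z-T[2,3])/d[:,2])[:,None]
def pix(f,p):
    K=f["intrinsics"];T=f["world_from_camera"]
    c=(np.atleast_2d(p)-T[:3,3])@T[:3,:3]
    return np.c_[K[0,0]*c[:,0]/-c[:,2]+K[0,2],-K[1,1]*c[:,1]/-c[:,2]+K[1,2]]
def blobs(m,amin=3):
    c,_=cv2.findContours(m.astype(np.uint8),cv2.RETR_EXTERNAL,cv2.CHAIN_APPROX_NONE)
    return sorted([x for x in c if len(x)>=amin],key=lambda x:-len(x))
E
python3 - <<'E'
import pickle,cv2,numpy as np
from h import *
a,b=pickle.load(open('f0.pkl','rb'))
im=a["frame"];hsv=cv2.cvtColor(im,cv2.COLOR_BGR2HSV);H,S,V=cv2.split(hsv)
def rep(n,m,z,k=3,off=(0,0)):
    for c in blobs(m)[:k]:
        c=c+np.array(off);R=cv2.minAreaRect(c);w=ray(a,cv2.boxPoints(R),z)
        c4=w[:,:2];e=c4[1]-c4[0];g=c4[2]-c4[1]
        print(n,np.round(R[0],1),c4.mean(0).round(4),'sides',np.linalg.norm(e).round(3),np.degrees(np.arctan2(e[1],e[0])).round(1),np.linalg.norm(g).round(3),np.degrees(np.arctan2(g[1],g[0])).round(1))
rep('blue',(H>100)&(H<130)&(S>120)&(V>60),0.082,2)
sub=np.s_[195:270,155:245]
nm=(S[sub]<90); nm=cv2.morphologyEx(nm.astype(np.uint8),cv2.MORPH_CLOSE,np.ones((5,5)))
rep('plate',nm,0.006,1,(155,195))
sh=np.s_[185:275,262:355]
rep('white',(S[sh]<60)&(V[sh]>130),0.08,1,(262,185))
s2=np.s_[205:252,280:340]
rep('carr',(S[s2]<60)&(V[s2]<120),0.096,1,(280,205))
rep('brass',(S[s2]>90)&(V[s2]>60),0.112,3,(280,205))
cv2.imwrite('pics/crop.png',np.hstack([cv2.resize(im[sub][:75],None,fx=4.4,fy=4.4,interpolation=2),cv2.resize(im[190:265,265:355],None,fx=4.4,fy=4.4,interpolation=2)]))
E
```

```text
blue [196.  229.6] [0.5049 0.1952] sides 0.009 -15.7 0.112 -107.1
plate [197.8 231.4] [0.506  0.1979] sides 0.164 -15.1 0.247 -106.9
white [306.3 252.2] [ 0.4186 -0.1942] sides 0.067 -5.2 0.268 -94.9
carr [309.5 229.1] [ 0.4991 -0.2067] sides 0.133 -4.9 0.215 -94.3
brass [330. 229.] [ 0.4962 -0.2763] sides 0.014 -90.9 0.014 177.4
brass [290.3 226.3] [ 0.5081 -0.1378] sides 0.015 -46.2 0.012 -136.5
```

View pics/crop.png

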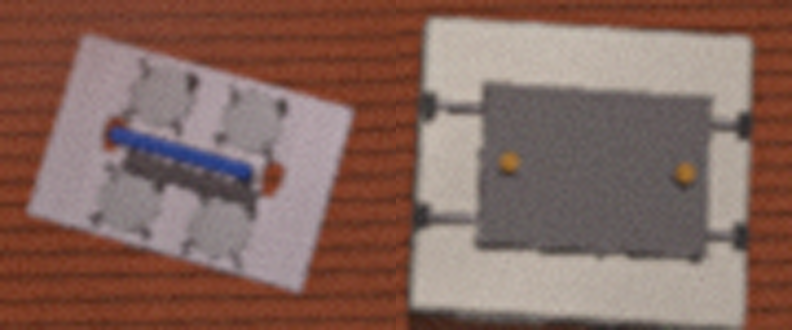

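The crop shows the frame's keyholes at about (273,178) and (113,135), with the entry end probably to world +x. The studs are at (509,163) and (685,174), so the shaker yaw is about -5° and the frame yaw about -16°. I'll move above the frame and look from close by.

```bash
python3 -m handwheel '[{"delta_pos":[-0.041,-0.015,-0.002],"turn":[0,0,8]},{"delta_pos":[-0.082,-0.029,-0.004],"turn":[0,0,16]},{"delta_pos":[-0.123,-0.044,-0.006],"turn":[0,0,24]},{"delta_pos":[-0.164,-0.058,-0.008],"turn":[0,0,32]},{"delta_pos":[-0.206,-0.073,-0.01],"turn":[0,0,40]},{"delta_pos":[-0.247,-0.088,-0.012],"turn":[0,0,48]},{"delta_pos":[-0.288,-0.102,-0.014],"turn":[0,0,56]},{"delta_pos":[-0.329,-0.117,-0.016],"turn":[0,0,64]},{"delta_pos":[-0.37,-0.132,-0.018],"turn":[0,0,72]},{"delta_pos":[-0.411,-0.146,-0.02],"turn":[0,0,80]},{"delta_pos":[-0.411,-0.146,-0.02],"turn":[0,0,86.7]},{"delta_pos":[-0.411,-0.146,-0.02],"turn":[0,0,86.7]}]'
python3 - <<'E'
from cell import r
import cv2,pickle
from h import *
f=r.grab_frame("wrist");pickle.dump((f,r.sense()),open('f1.pkl','wb'))
s=r.sense();print(s['t'],s['ee_pos'],s['ee_rot'],s['joints'])
print(f["world_from_camera"])
cv2.imwrite('pics/w1.png',f["frame"])
E
```

```text
t: 1.3
ee_pos: [0.5054, 0.197, 0.2504]
ee_rot: [-0.0, 0.799, 0.601, -0.001]
ft_force: [-0.7, 0.6, -0.3]
finger_gap: 0.0853
gripper_force: 0.0
1.35 [0.50475165 0.19772988 0.25052454] [-3.42111281e-04  7.98234985e-01  6.02345514e-01 -8.21237586e-04] [3.73242081e-01 3.19661935e-01 1.61913370e-01 1.41481393e+00
 2.15693104e-04 2.22196148e+00]
[[ 0.9601159   0.26720167  0.08234517  0.52613287]
 [-0.27959836  0.91908884  0.27766971  0.26717889]
 [-0.00148872 -0.28961868  0.95714095  0.39341576]
 [ 0.          0.          0.          1.        ]]
```

View pics/w1.png

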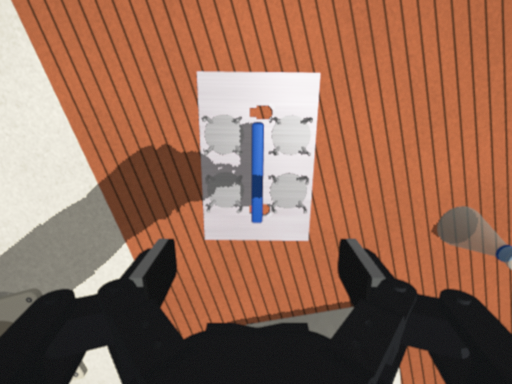

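Wrist view: the plate spans corners about (197,72) to (308,240). The far keyhole, at (261,112), is wide to the right, so the frame's back faces world +x (yaw about -16°). The bar runs from (257,122) to (257,222).

```bash
python3 - <<'E'
import pickle
from h import *
f,s=pickle.load(open('f1.pkl','rb'))
H,S,V=cv2.split(cv2.cvtColor(f["frame"],cv2.COLOR_BGR2HSV))
c=max(blobs((H>100)&(H<130)&(S>120)&(V>50)),key=len)
P=c[:,0,:]
w=ray(f,P,0.082)[:,:2]
R=cv2.minAreaRect(w.astype(np.float32)*1000);print('blue top',R)
m=np.zeros_like(S);m[50:260,180:340]=((S<70)|((H>100)&(H<130)))[50:260,180:340]
m=cv2.morphologyEx(m,cv2.MORPH_OPEN,np.ones((5,5)));c=blobs(m)[0]
w=ray(f,cv2.convexHull(c)[:,0,:],0.006)[:,:2]
ap=cv2.approxPolyDP(cv2.convexHull(c),6,True)[:,0,:];W=ray(f,ap,0.006)[:,:2];print(ap.tolist(),W.round(4).tolist(),W.mean(0))
print('plate',cv2.minAreaRect(w.astype(np.float32)*1000))
# keyhole far
k=np.zeros_like(S);k[100:122,240:285]=(S>110)[100:122,240:285]&(H<20)[100:122,240:285]
kp=blobs(k)[0];print('key',cv2.minAreaRect((ray(f,kp[:,0,:],0.006)[:,:2]*1000).astype(np.float32)))
E
```

```text
blue top ((505.14776611328125, 195.90765380859375), (116.27542114257812, 11.58144760131836), 73.47570037841797)
[[197, 71], [319, 73], [307, 240], [205, 239]] [[0.4638, 0.3327], [0.6152, 0.2861], [0.5454, 0.0569], [0.394, 0.1026]] [0.5046101  0.19456763]
plate ((504.93231201171875, 194.48399353027344), (241.2545928955078, 161.7482452392578), 73.1313247680664)
key ((528.7954711914062, 260.43304443359375), (15.58209228515625, 28.428438186645508), 73.76342010498047)
```

```bash
python3 -m handwheel '[{"delta_pos":[-0.001,0,0.02],"turn":[0,0,0.7]},{"delta_pos":[-0.002,0,0.045],"turn":[0,0,0.7]},{"delta_pos":[-0.0025,0,0.07],"turn":[0,0,0.7]},{"delta_pos":[-0.0025,0,0.095],"turn":[0,0,0.7]},{"delta_pos":[-0.0025,0,0.12],"turn":[0,0,0.7]},{"delta_pos":[-0.0025,0,0.14],"turn":[0,0,0.7]},{"delta_pos":[-0.0025,0,0.16],"turn":[0,0,0.7]},{"delta_pos":[-0.0025,0,0.175],"turn":[0,0,0.7]},{"delta_pos":[-0.0025,0,0.187],"turn":[0,0,0.7]},{"delta_pos":[-0.0025,0,0.195],"turn":[0,0,0.7]},{"delta_pos":[-0.0025,0,0.199],"turn":[0,0,0.7]},{"delta_pos":[-0.0025,0,0.199],"turn":[0,0,0.7]}]'
python3 -m handwheel '[{"delta_pos":[0,0,0]},{"delta_pos":[0,0,0]},{"delta_pos":[0,0,0]},{"delta_pos":[0,0,0]},{"delta_pos":[0,0,0]},{"delta_pos":[0,0,0]},{"delta_pos":[0,0,0]},{"delta_pos":[0,0,0]},{"delta_pos":[0,0,0]},{"delta_pos":[0,0,0]}]' 1 60
```

```text
t: 2.55
ee_pos: [0.504, 0.1961, 0.0521]
ee_rot: [-0.0, 0.802, 0.597, -0.0]
ft_force: [-0.3, -0.2, -0.4]
finger_gap: 0.0857
gripper_force: 0.0$[0]: bad value
```

```bash
python3 -m handwheel '[{"delta_pos":[0,0,0],"turn":[0,0,0]},{"delta_pos":[0,0,0],"turn":[0,0,0]},{"delta_pos":[0,0,0],"turn":[0,0,0]},{"delta_pos":[0,0,0],"turn":[0,0,0]},{"delta_pos":[0,0,0],"turn":[0,0,0]},{"delta_pos":[0,0,0],"turn":[0,0,0]},{"delta_pos":[0,0,0],"turn":[0,0,0]},{"delta_pos":[0,0,0],"turn":[0,0,0]}]' 1 60
```

```text
t: 3.35
ee_pos: [0.5046, 0.1959, 0.0527]
ee_rot: [0.0, 0.802, 0.597, 0.0]
ft_force: [0.2, -0.7, 4.3]
finger_gap: 0.0129
gripper_force: 59.7
```

```bash
python3 -m handwheel '[{"delta_pos":[0,0,-0.003],"turn":[0,0,0]},{"delta_pos":[0,0,-0.01],"turn":[0,0,0]},{"delta_pos":[0,0,-0.025],"turn":[0,0,0]},{"delta_pos":[0,0,-0.045],"turn":[0,0,0]},{"delta_pos":[0,0,-0.065],"turn":[0,0,0]},{"delta_pos":[0,0,-0.085],"turn":[0,0,0]},{"delta_pos":[0,0,-0.105],"turn":[0,0,0]},{"delta_pos":[0,0,-0.125],"turn":[0,0,0]},{"delta_pos":[0,0,-0.145],"turn":[0,0,0]},{"delta_pos":[0,0,-0.158],"turn":[0,0,0]},{"delta_pos":[0,0,-0.165],"turn":[0,0,0]},{"delta_pos":[0,0,-0.165],"turn":[0,0,0]}]'
python3 -m handwheel '[{"delta_pos":[-0.01,-0.001,-0.165],"turn":[0,0,0]},{"delta_pos":[0,0,0],"turn":[0,0,0]}]' 9 2>&1 | tail -1
```

```text
t: 4.55
ee_pos: [0.5043, 0.196, 0.2178]
ee_rot: [0.0, 0.802, 0.597, 0.0]
ft_force: [0.1, 0.4, -5.5]
finger_gap: 0.0127
gripper_force: 58.8
out of range
```

```bash
python3 -m handwheel '[{"delta_pos":[-0.01,-0.001,0],"turn":[0,0,-0.5]},{"delta_pos":[-0.03,-0.003,0],"turn":[0,0,-1]},{"delta_pos":[-0.06,-0.005,0],"turn":[0,0,-2]},{"delta_pos":[-0.095,-0.008,0],"turn":[0,0,-3]},{"delta_pos":[-0.13,-0.011,0],"turn":[0,0,-4]},{"delta_pos":[-0.165,-0.014,0],"turn":[0,0,-5]},{"delta_pos":[-0.2,-0.017,0],"turn":[0,0,-6]},{"delta_pos":[-0.235,-0.02,0],"turn":[0,0,-7]},{"delta_pos":[-0.27,-0.023,0],"turn":[0,0,-8]},{"delta_pos":[-0.305,-0.026,0],"turn":[0,0,-9]},{"delta_pos":[-0.335,-0.028,0],"turn":[0,0,-10]},{"delta_pos":[-0.36,-0.03,0],"turn":[0,0,-11]}]'
python3 -m handwheel '[{"delta_pos":[-0.016,-0.001,0],"turn":[0,0,-0.3]},{"delta_pos":[-0.032,-0.003,0],"turn":[0,0,-0.7]},{"delta_pos":[-0.048,-0.004,0],"turn":[0,0,-0.7]},{"delta_pos":[-0.06,-0.005,0],"turn":[0,0,-0.7]},{"delta_pos":[-0.064,-0.005,0],"turn":[0,0,-0.7]},{"delta_pos":[-0.064,-0.005,0],"turn":[0,0,-0.7]},{"delta_pos":[-0.064,-0.005,0],"turn":[0,0,-0.7]}]'
python3 - <<'E'
from cell import r
import cv2,pickle
f=r.grab_frame("wrist");t=r.grab_frame("top");s=r.sense();pickle.dump((f,t,s),open('f2.pkl','wb'))
print(s['t'],s['ee_pos'],s['ee_rot'],s['ft_force'],s['torque'])
cv2.imwrite('pics/w2.png',f["frame"])
E
```

```text
t: 5.75
ee_pos: [0.3697, -0.1416, 0.2163]
ee_rot: [-0.001, 0.741, 0.671, -0.001]
ft_force: [0.2, -0.1, -4.9]
finger_gap: 0.013
gripper_force: 58.7
t: 6.45
ee_pos: [0.3605, -0.203, 0.2171]
ee_rot: [-0.0, 0.737, 0.676, 0.0]
ft_force: [-0.8, -0.3, -4.9]
finger_gap: 0.013
gripper_force: 58.8
6.55 [ 0.36070934 -0.20287217  0.21721261] [-2.45023826e-04  7.36926919e-01  6.75972376e-01  6.20056710e-05] [-0.63335231  0.98743232 -5.31700671] [ 0.00541714 -0.02581498 -0.00386215]
```

View pics/w2.png

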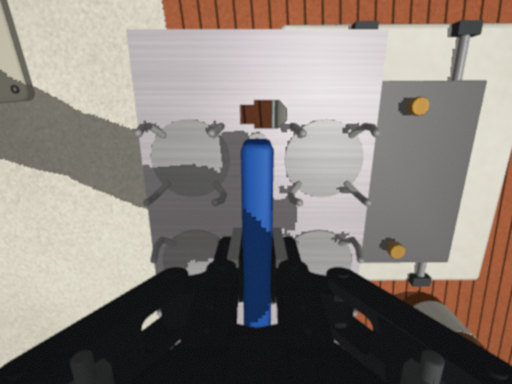

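Studs are at about (419,105) and (397,250), the frame's +y keyhole at (262,114), with its wide end to the right.

```bash
cat > m2.py <<'E'
import pickle
from h import *
f,t,s=pickle.load(open('f2.pkl','rb'))
b=pickle.load(open('f0.pkl','rb'))[1]; a=pickle.load(open('f0.pkl','rb'))[0]
for n,g,roi in(('wrist',f,(80,270,370,450)),('top0',a,(205,252,280,340))):
    H,S,V=cv2.split(cv2.cvtColor(g["frame"],cv2.COLOR_BGR2HSV))
    m=np.zeros_like(S);y0,y1,x0,x1=roi
    m[y0:y1,x0:x1]=((S>110)&(V>60)&(H>8)&(H<30))[y0:y1,x0:x1]
    st=[]
    for c in blobs(m,6)[:2]:
        M=cv2.moments(c);p=[M['m10']/M['m00'],M['m01']/M['m00']];w=ray(g,p,0.110)[0];st.append(w)
        print(n,np.round(p,1),w.round(4),cv2.boundingRect(c))
    st=sorted(st,key=lambda w:-w[1]);d=(st[0]-st[1])[:2]
    print('mid',((st[0]+st[1])/2).round(4),'len',np.linalg.norm(d).round(4),'yaw',np.degrees(np.arctan2(-d[0],d[1])).round(2))
H,S,V=cv2.split(cv2.cvtColor(f["frame"],cv2.COLOR_BGR2HSV))
zt=s['ee_pos'][2]-.0527+.006
m=np.zeros_like(S);m[0:235,120:395]=((S<60)&(V>110))[0:235,120:395]
# plate edges via edge points along columns/rows
def fit(P):
    w=ray(f,P,zt)[:,:2];vx,vy,x,y=cv2.fitLine(w.astype(np.float32),cv2.DIST_HUBER,0,.01,.01).ravel();return np.array([x,y]),np.degrees(np.arctan2(vy,vx))
g=cv2.cvtColor(f["frame"],cv2.COLOR_BGR2GRAY).astype(int)
L=[];R=[];T=[]
for v in range(45,120,3):
    row=g[v];dx=row[2:]-row[:-2]
    L.append((120+np.argmax(dx[119:149])+0,v)); R.append((370+np.argmin(dx[369:399]),v))
for u in range(150,275,4):
    col=g[:,u];dy=col[2:]-col[:-2];T.append((u,20+np.argmax(np.abs(dy[19:44]))))
for n,P in(('L',L),('R',R),('T',T)): print(n,fit(P),P[0],P[-1])
k=np.zeros_like(S);k[98:130,236:292]=((g<140))[98:130,236:292]
for c in blobs(k)[:2]:print('key',cv2.boundingRect(c),ray(f,[[cv2.boundingRect(c)[0],114],[cv2.boundingRect(c)[0]+cv2.boundingRect(c)[2],114]],zt))
print('tool',s['ee_pos'],2*np.degrees(np.arctan2(s['ee_rot'][2],s['ee_rot'][1]))-90)
cr=cv2.resize(b["frame"][130:205,205:305],None,fx=4,fy=4,interpolation=2);ct=cv2.resize(a["frame"][190:270,265:355],None,fx=3.75,fy=3.75,interpolation=2);k=cv2.resize(f["frame"][95:135,230:295],None,fx=4,fy=4)
out=np.zeros((300,800,3),np.uint8);out[:,:400]=cr;out[:,400:400+ct.shape[1]]=ct[:,:400];cv2.imwrite('pics/c2.png',out)
E
python3 m2.py
```

```text
wrist [417.8 105.7] [ 0.506  -0.1407  0.11  ] (407, 97, 22, 18)
wrist [395.3 249.4] [ 0.4943 -0.2791  0.11  ] (387, 241, 18, 17)
mid [ 0.5001 -0.2099  0.11  ] len 0.1388 yaw -4.82
top0 [290.4 226.4] [ 0.5077 -0.1386  0.11  ] (289, 225, 4, 4)
top0 [330.5 229. ] [ 0.4964 -0.2784  0.11  ] (329, 227, 4, 5)
mid [ 0.502  -0.2085  0.11  ] len 0.1402 yaw -4.61
L (array([ 0.28301   , -0.10811367], dtype=float32), np.float32(79.5166)) (np.int64(122), 45) (np.int64(121), 117)
R (array([ 0.44546995, -0.12268229], dtype=float32), np.float32(-83.89472)) (np.int64(376), 45) (np.int64(378), 117)
T (array([ 0.34348777, -0.08186445], dtype=float32), np.float32(-5.0863996)) (150, np.int64(29)) (274, np.int64(29))
key (240, 100, 33, 28) [[ 0.35546532 -0.13311476  0.17051261]
 [ 0.37724705 -0.13504925  0.17051261]]
key (274, 100, 18, 30) [[ 0.37790704 -0.13510786  0.17051261]
 [ 0.38978636 -0.13616289  0.17051261]]
tool [ 0.36070934 -0.20287217  0.21721261] -4.94058392864018
```

View pics/c2.png

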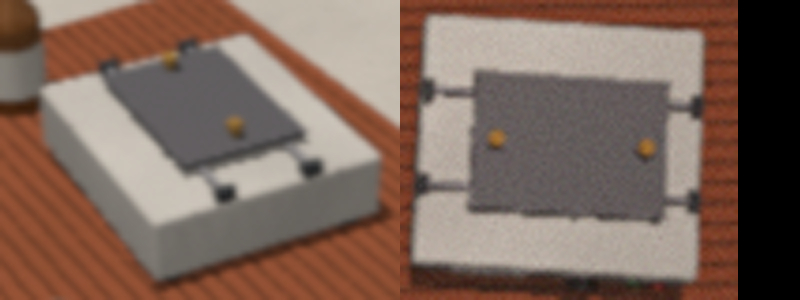

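Control panel (dark strip with buttons) is at the bottom, towards the robot, so shaker +x is world +x at yaw of about -4.8°. I'll go over the studs.

```bash
python3 -m handwheel '[{"delta_pos":[0.001,0.01,0],"turn":[0,0,0]},{"delta_pos":[0.002,0.03,0],"turn":[0,0,0]},{"delta_pos":[0.003,0.055,0],"turn":[0,0,0]},{"delta_pos":[0.004,0.08,0],"turn":[0,0,0]},{"delta_pos":[0.006,0.105,0.005],"turn":[0,0,-0.1]},{"delta_pos":[0.007,0.122,0.015],"turn":[0,0,-0.1]},{"delta_pos":[0.007,0.13,0.025],"turn":[0,0,-0.1]},{"delta_pos":[0.007,0.1315,0.033],"turn":[0,0,-0.1]},{"delta_pos":[0.007,0.1315,0.039],"turn":[0,0,-0.1]},{"delta_pos":[0.007,0.1315,0.044],"turn":[0,0,-0.1]},{"delta_pos":[0.007,0.1315,0.047],"turn":[0,0,-0.1]},{"delta_pos":[0.007,0.1315,0.047],"turn":[0,0,-0.1]}]'
python3 -m handwheel '[{"delta_pos":[0,0,0],"turn":[0,0,0]},{"delta_pos":[0,0,0],"turn":[0,0,0]}]'
python3 - <<'E'
from cell import r
import cv2,pickle
f=r.grab_frame("wrist");s=r.sense();pickle.dump((f,s),open('f3.pkl','wb'))
print(s['ee_pos'],s['ee_rot'],s['ft_force'])
cv2.imwrite('pics/w3.png',cv2.resize(f["frame"][60:160,180:340],None,fx=5,fy=5,interpolation=2))
E
```

```text
t: 7.75
ee_pos: [0.4916, -0.208, 0.1702]
ee_rot: [-0.0, 0.737, 0.676, -0.0]
ft_force: [-0.2, -0.1, -5.1]
finger_gap: 0.0132
gripper_force: 58.9
t: 7.95
ee_pos: [0.4925, -0.2082, 0.1709]
ee_rot: [0.001, 0.737, 0.676, 0.0]
ft_force: [0.6, 0.8, -5.7]
finger_gap: 0.0131
gripper_force: 58.9
[ 0.49251614 -0.20818579  0.1708685 ] [5.07215587e-04 7.36737490e-01 6.76178645e-01 2.31169850e-04] [ 0.44496688 -0.88853119 -4.83309914]
```

View pics/w3.png

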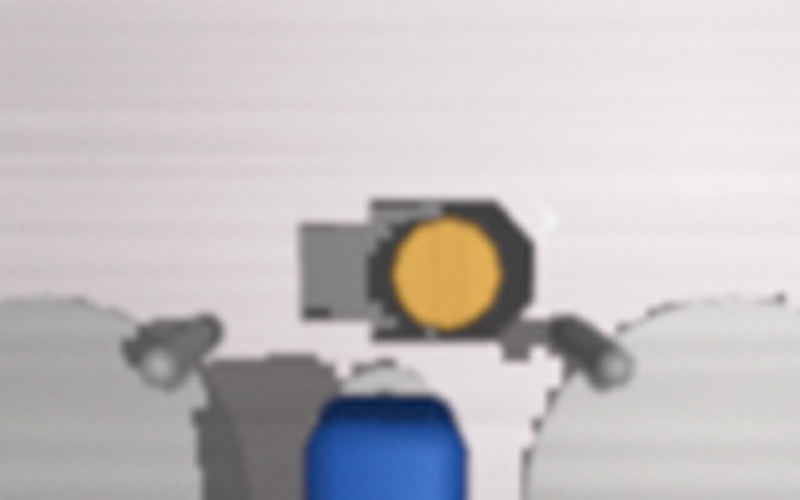

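Through the +y keyhole (crop x 370–533, y 200–340) the brass head is seen nearly centred at (447,272). I'll work out the residual with parallax.

```bash
python3 - <<'E'
import pickle
from h import *
f,s=pickle.load(open('f3.pkl','rb'))
c=lambda u,v:[180+u/5,60+v/5]
zu=s['ee_pos'][2]-.0527
h=ray(f,[c(451,200),c(451,340),c(370,270),c(533,270),c(451.5,270)],zu+.006);st=ray(f,[c(447,272),c(394,272),c(500,272)],.112)
print(h.round(4));print(st.round(4));d=(st[0]-h[4])[:2]
th=np.radians(-4.9);x=np.array([np.cos(th),np.sin(th)]);y=np.array([-x[1],x[0]])
print('hole size',np.linalg.norm(h[0]-h[1]),np.linalg.norm(h[2]-h[3]),'move along frame x,y mm',d@x*1000,d@y*1000,zu)
E
```

```text
[[ 0.508  -0.1314  0.1242]
 [ 0.5067 -0.1492  0.1242]
 [ 0.4967 -0.1392  0.1242]
 [ 0.5182 -0.1411  0.1242]
 [ 0.5075 -0.1402  0.1242]]
[[ 0.5074 -0.1407  0.112 ]
 [ 0.4999 -0.14    0.112 ]
 [ 0.5148 -0.1413  0.112 ]]
hole size 0.017893364404205764 0.021620652732002674 move along frame x,y mm -0.04643327587950577 -0.525060313779358 0.11816850239011986
```

```bash
python3 -m handwheel '[{"delta_pos":[-0.0005,0,0.002],"turn":[0,0,0]},{"delta_pos":[-0.0005,0,0.004],"turn":[0,0,0]},{"delta_pos":[-0.0005,0,0.005],"turn":[0,0,0]},{"delta_pos":[-0.0005,0,0.006],"turn":[0,0,0]},{"delta_pos":[-0.0005,0,0.0065],"turn":[0,0,0]},{"delta_pos":[-0.0005,0,0.007],"turn":[0,0,0]},{"delta_pos":[-0.0005,0,0.007],"turn":[0,0,0]},{"delta_pos":[-0.0005,0,0.007],"turn":[0,0,0]}]'
python3 -c "
from cell import r
s=r.sense();print(s['ft_force'],s['torque'],s['ee_pos'])"
```

```text
t: 8.8
ee_pos: [0.4923, -0.2085, 0.1633]
ee_rot: [0.0, 0.737, 0.676, 0.0]
ft_force: [0.9, -1.4, -5.8]
finger_gap: 0.0131
gripper_force: 59.0
[ 0.93999383 -1.37357022 -5.79390053] [-0.0231044  -0.03564983  0.00176233] [ 0.49231496 -0.20848865  0.1633268 ]
```

```bash
python3 -m handwheel '[{"delta_pos":[0,0,0.0005],"turn":[0,0,0]},{"delta_pos":[0,0,0.001],"turn":[0,0,0]},{"delta_pos":[0,0,0.0015],"turn":[0,0,0]},{"delta_pos":[0,0,0.002],"turn":[0,0,0]},{"delta_pos":[0,0,0.002],"turn":[0,0,0]}]'
python3 -c "
from cell import r
s=r.sense();print(s['ft_force'],s['torque'],s['ee_pos'])"
```

```text
t: 9.3
ee_pos: [0.4922, -0.2084, 0.1612]
ee_rot: [-0.0, 0.737, 0.676, -0.0]
ft_force: [-0.8, -0.1, -5.2]
finger_gap: 0.0134
gripper_force: 59.0
[-0.82670366 -0.08070636 -5.18349097] [-0.01936971 -0.00269504 -0.02674436] [ 0.49217186 -0.20843819  0.16116562]
```

No contact 3 mm below head level, so both heads seem to be inside. I'll feel lightly sideways to confirm and centre.

```bash
python3 -m handwheel '[{"delta_pos":[0.0005,0,0],"turn":[0,0,0]},{"delta_pos":[0.001,0,0],"turn":[0,0,0]},{"delta_pos":[0.0015,0,0],"turn":[0,0,0]},{"delta_pos":[0.0015,0,0],"turn":[0,0,0]},{"delta_pos":[0.0015,0,0],"turn":[0,0,0]}]'
python3 -m handwheel '[{"delta_pos":[-0.0007,0,0],"turn":[0,0,0]},{"delta_pos":[-0.0015,0,0],"turn":[0,0,0]},{"delta_pos":[-0.0022,0,0],"turn":[0,0,0]},{"delta_pos":[-0.003,0,0],"turn":[0,0,0]},{"delta_pos":[-0.003,0,0],"turn":[0,0,0]},{"delta_pos":[-0.003,0,0],"turn":[0,0,0]}]'
```

```text
t: 9.8
ee_pos: [0.4924, -0.2071, 0.1613]
ee_rot: [0.0, 0.737, 0.676, -0.0]
ft_force: [-0.8, 0.1, -5.4]
finger_gap: 0.0129
gripper_force: 59.0
t: 10.4
ee_pos: [0.4921, -0.21, 0.1613]
ee_rot: [-0.0, 0.737, 0.676, 0.0]
ft_force: [0.2, 0.5, -5.6]
finger_gap: 0.0131
gripper_force: 59.0
```

```bash
python3 -m handwheel '[{"delta_pos":[-0.0005,0,0],"turn":[0,0,0]},{"delta_pos":[-0.001,0,0],"turn":[0,0,0]},{"delta_pos":[-0.001,0,0],"turn":[0,0,0]},{"delta_pos":[-0.001,0,0],"turn":[0,0,0]}]'
python3 -m handwheel '[{"delta_pos":[0.001,0,0],"turn":[0,0,0]},{"delta_pos":[0.002,0,0],"turn":[0,0,0]},{"delta_pos":[0.003,0,0],"turn":[0,0,0]},{"delta_pos":[0.004,0,0],"turn":[0,0,0]},{"delta_pos":[0.005,0,0],"turn":[0,0,0]},{"delta_pos":[0.005,0,0],"turn":[0,0,0]},{"delta_pos":[0.005,0,0],"turn":[0,0,0]}]'
```

```text
t: 10.8
ee_pos: [0.4921, -0.2105, 0.1612]
ee_rot: [-0.0, 0.737, 0.676, 0.0]
ft_force: [0.2, 2.9, -4.5]
finger_gap: 0.0133
gripper_force: 59.0
t: 11.5
ee_pos: [0.4925, -0.2068, 0.1615]
ee_rot: [0.001, 0.737, 0.676, -0.001]
ft_force: [-1.0, -3.0, -4.7]
finger_gap: 0.013
gripper_force: 59.0
```

Walls were felt symmetrically on both sides (±3 N), so both heads are in the holes. I'll centre the frame and lower it.

```bash
python3 -m handwheel '[{"delta_pos":[-0.0015,0,0],"turn":[0,0,0]},{"delta_pos":[-0.0025,0,0],"turn":[0,0,0]},{"delta_pos":[-0.0025,0,0.0015],"turn":[0,0,0]},{"delta_pos":[-0.0025,0,0.003],"turn":[0,0,0]},{"delta_pos":[-0.0025,0,0.0045],"turn":[0,0,0]},{"delta_pos":[-0.0025,0,0.006],"turn":[0,0,0]},{"delta_pos":[-0.0025,0,0.0075],"turn":[0,0,0]},{"delta_pos":[-0.0025,0,0.009],"turn":[0,0,0]},{"delta_pos":[-0.0025,0,0.01],"turn":[0,0,0]},{"delta_pos":[-0.0025,0,0.0105],"turn":[0,0,0]},{"delta_pos":[-0.0025,0,0.0105],"turn":[0,0,0]}]'
python3 -m handwheel '[{"delta_pos":[0,0,0.0005],"turn":[0,0,0]},{"delta_pos":[0,0,0.001],"turn":[0,0,0]},{"delta_pos":[0,0,0.001],"turn":[0,0,0]},{"delta_pos":[0,0,0.001],"turn":[0,0,0]}]'
```

```text
t: 12.6
ee_pos: [0.4922, -0.2085, 0.1507]
ee_rot: [-0.0, 0.737, 0.676, -0.0]
ft_force: [0.2, -1.2, -6.3]
finger_gap: 0.0129
gripper_force: 59.0
t: 13.0
ee_pos: [0.4923, -0.2085, 0.1498]
ee_rot: [0.0, 0.737, 0.676, 0.0]
ft_force: [0.7, -0.2, -5.2]
finger_gap: 0.0129
gripper_force: 59.0
```

```bash
python3 -m handwheel '[{"delta_pos":[0,0,0.0005],"turn":[0,0,0]},{"delta_pos":[0,0,0.001],"turn":[0,0,0]},{"delta_pos":[0,0,0.001],"turn":[0,0,0]},{"delta_pos":[0,0,0.001],"turn":[0,0,0]}]'
python3 -m handwheel '[{"delta_pos":[0,0,0.0003],"turn":[0,0,0]},{"delta_pos":[0,0,0.0007],"turn":[0,0,0]},{"delta_pos":[0,0,0.0007],"turn":[0,0,0]},{"delta_pos":[0,0,0.0007],"turn":[0,0,0]}]'
```

```text
t: 13.4
ee_pos: [0.4922, -0.2084, 0.1488]
ee_rot: [-0.0, 0.737, 0.676, -0.0]
ft_force: [0.1, 0.8, -5.1]
finger_gap: 0.0132
gripper_force: 59.1
t: 13.8
ee_pos: [0.4923, -0.2085, 0.1487]
ee_rot: [0.0, 0.737, 0.676, 0.0]
ft_force: [-2.6, 2.1, 1.7]
finger_gap: 0.0134
gripper_force: 59.9
```

Landed flat on the carriage at the expected height. I'll push towards the back.

```bash
python3 -m handwheel '[{"delta_pos":[0,0.001,-0.0003],"turn":[0,0,0]},{"delta_pos":[0,0.002,-0.0003],"turn":[0,0,0]},{"delta_pos":[0,0.003,-0.0003],"turn":[0,0,0]},{"delta_pos":[0,0.0045,-0.0003],"turn":[0,0,0]},{"delta_pos":[0,0.006,-0.0003],"turn":[0,0,0]},{"delta_pos":[0,0.006,-0.0003],"turn":[0,0,0]}]'
python3 -m handwheel '[{"delta_pos":[0,0.001,0],"turn":[0,0,0]},{"delta_pos":[0,0.0025,0],"turn":[0,0,0]},{"delta_pos":[0,0.004,0],"turn":[0,0,0]},{"delta_pos":[0,0.0055,0],"turn":[0,0,0]},{"delta_pos":[0,0.007,0],"turn":[0,0,0]},{"delta_pos":[0,0.007,0],"turn":[0,0,0]}]'
```

```text
t: 14.4
ee_pos: [0.4982, -0.2092, 0.1487]
ee_rot: [0.0, 0.737, 0.676, -0.0]
ft_force: [-5.2, 0.2, 4.3]
finger_gap: 0.0126
gripper_force: 60.3
t: 15.0
ee_pos: [0.5052, -0.2098, 0.1487]
ee_rot: [0.0, 0.737, 0.676, -0.0]
ft_force: [-3.9, 0.7, 4.1]
finger_gap: 0.0131
gripper_force: 60.4
```

```bash
python3 -m handwheel '[{"delta_pos":[0,0.0005,0],"turn":[0,0,0]},{"delta_pos":[0,0.001,0],"turn":[0,0,0]},{"delta_pos":[0,0.0015,0],"turn":[0,0,0]},{"delta_pos":[0,0.0015,0],"turn":[0,0,0]}]'
```

```text
t: 15.4
ee_pos: [0.5064, -0.2099, 0.1487]
ee_rot: [-0.0, 0.737, 0.676, -0.0]
ft_force: [-5.1, 0.1, 4.2]
finger_gap: 0.013
gripper_force: 60.5
```

Travelled 14.2 mm so far. I'll creep to the stop.

```bash
python3 -m handwheel '[{"delta_pos":[0,0.0005,0],"turn":[0,0,0]},{"delta_pos":[0,0.001,0],"turn":[0,0,0]},{"delta_pos":[0,0.001,0],"turn":[0,0,0]},{"delta_pos":[0,0.001,0],"turn":[0,0,0]}]'
python3 -m handwheel '[{"delta_pos":[0,0.0005,0],"turn":[0,0,0]},{"delta_pos":[0,0.0005,0],"turn":[0,0,0]},{"delta_pos":[0,0.0005,0],"turn":[0,0,0]}]'
python3 -m handwheel '[{"delta_pos":[0,0.0005,0],"turn":[0,0,0]},{"delta_pos":[0,0.0005,0],"turn":[0,0,0]},{"delta_pos":[0,0.0005,0],"turn":[0,0,0]}]'
```

```text
t: 15.8
ee_pos: [0.5074, -0.21, 0.1488]
ee_rot: [0.0, 0.737, 0.676, -0.0]
ft_force: [-6.2, 0.6, 4.3]
finger_gap: 0.0129
gripper_force: 60.4
t: 16.1
ee_pos: [0.5079, -0.21, 0.1487]
ee_rot: [-0.0, 0.737, 0.676, -0.0]
ft_force: [-6.1, 1.6, 4.5]
finger_gap: 0.013
gripper_force: 60.4
t: 16.4
ee_pos: [0.508, -0.21, 0.1487]
ee_rot: [-0.0, 0.737, 0.676, -0.0]
ft_force: [-7.4, 0.8, 5.1]
finger_gap: 0.0134
gripper_force: 60.6
```

```bash
python3 -m handwheel '[{"delta_pos":[0,0.0003,0],"turn":[0,0,0]},{"delta_pos":[0,0.0005,0],"turn":[0,0,0]},{"delta_pos":[0,0.0005,0],"turn":[0,0,0]},{"delta_pos":[0,0.0005,0],"turn":[0,0,0]}]'
python3 -m handwheel '[{"delta_pos":[0,0.0003,0],"turn":[0,0,0]},{"delta_pos":[0,0.0005,0],"turn":[0,0,0]},{"delta_pos":[0,0.0005,0],"turn":[0,0,0]},{"delta_pos":[0,0.0005,0],"turn":[0,0,0]}]'
python3 -c "
from cell import r
s=r.sense();print(s['ft_force'],s['torque'],s['ee_pos'])"
```

```text
t: 16.8
ee_pos: [0.5081, -0.21, 0.1487]
ee_rot: [-0.001, 0.737, 0.676, -0.001]
ft_force: [-7.9, 0.7, 5.9]
finger_gap: 0.0129
gripper_force: 60.7
t: 17.2
ee_pos: [0.5081, -0.21, 0.1488]
ee_rot: [-0.001, 0.737, 0.676, -0.001]
ft_force: [-9.1, -0.5, 7.0]
finger_gap: 0.0129
gripper_force: 60.9
[-9.06645941 -0.5458637   6.98176597] [0.15820808 1.6951153  0.07897187] [ 0.50813169 -0.21001152  0.1487842 ]
```

Stopped: x no longer changes while the force grows, at 15.9 mm of travel. One more light push, then relax the spring and open.

```bash
python3 -m handwheel '[{"delta_pos":[0,0.0005,0],"turn":[0,0,0]},{"delta_pos":[0,0.001,0],"turn":[0,0,0]},{"delta_pos":[0,0.001,0],"turn":[0,0,0]},{"delta_pos":[0,0.001,0],"turn":[0,0,0]}]'
python3 -m handwheel '[{"delta_pos":[0,-0.001,0],"turn":[0,0,0]},{"delta_pos":[0,-0.002,0],"turn":[0,0,0]},{"delta_pos":[0,-0.002,0],"turn":[0,0,0]}]'
```

```text
t: 17.6
ee_pos: [0.5083, -0.2101, 0.1488]
ee_rot: [-0.001, 0.737, 0.676, -0.002]
ft_force: [-11.1, 1.4, 8.8]
finger_gap: 0.0129
gripper_force: 61.1
t: 17.9
ee_pos: [0.5082, -0.21, 0.1487]
ee_rot: [-0.0, 0.737, 0.676, -0.0]
ft_force: [-5.2, 0.6, 5.2]
finger_gap: 0.0131
gripper_force: 60.5
```

```bash
python3 -m handwheel '[{"delta_pos":[0,-0.0003,0],"turn":[0,0,0]},{"delta_pos":[0,-0.0003,0],"turn":[0,0,0]},{"delta_pos":[0,-0.0003,0],"turn":[0,0,0]},{"delta_pos":[0,-0.0003,0],"turn":[0,0,0]},{"delta_pos":[0,-0.0003,0],"turn":[0,0,0]},{"delta_pos":[0,-0.0003,0],"turn":[0,0,0]},{"delta_pos":[0,-0.0003,0],"turn":[0,0,0]},{"delta_pos":[0,-0.0003,0],"turn":[0,0,0]}]' -0.3
python3 -c "
from cell import r
s=r.sense();print(s['ft_force'],s['ee_pos'],s['finger_gap'])"
```

```text
t: 18.7
ee_pos: [0.5084, -0.2099, 0.1484]
ee_rot: [0.0, 0.737, 0.676, 0.0]
ft_force: [-0.2, 0.6, -0.3]
finger_gap: 0.0555
gripper_force: 0.0
[-0.24291025  0.63914415 -0.34450415] [ 0.50844851 -0.20986737  0.14838747] 0.055473223257801636
```

Released cleanly. Now lift away and look.

```bash
python3 -m handwheel '[{"delta_pos":[0,0,-0.008],"turn":[0,0,0]},{"delta_pos":[0,0,-0.02],"turn":[0,0,0]},{"delta_pos":[0,0,-0.04],"turn":[0,0,0]},{"delta_pos":[0,0,-0.065],"turn":[0,0,0]},{"delta_pos":[0,0,-0.09],"turn":[0,0,0]},{"delta_pos":[0,0,-0.115],"turn":[0,0,0]},{"delta_pos":[0,0,-0.13],"turn":[0,0,0]},{"delta_pos":[0,0,-0.13],"turn":[0,0,0]},{"delta_pos":[0,0,-0.13],"turn":[0,0,0]}]'
python3 - <<'E'
from cell import r
import cv2,numpy as np,pickle
f=r.grab_frame("wrist");s=r.grab_frame("scene");pickle.dump((f,r.sense()),open('f4.pkl','wb'))
cv2.imwrite('pics/w4.png',np.hstack([cv2.resize(f["frame"][50:250,150:360],(400,381),interpolation=2),cv2.resize(s["frame"][120:215,200:300],(400,381),interpolation=2)]))
E
```

```text
t: 19.6
ee_pos: [0.5086, -0.2099, 0.2789]
ee_rot: [0.001, 0.737, 0.676, 0.0]
ft_force: [-0.6, 0.2, -0.3]
finger_gap: 0.0557
gripper_force: 0.0
```

View pics/w4.png

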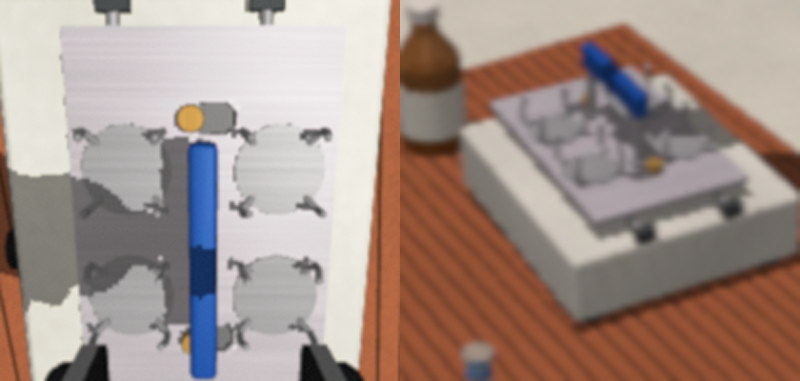

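The frame sits flat. Both stud heads are at the slot ends (190,118) and (187,342), with the entry holes empty to the right, and the bottle is untouched. I'll hand in.

```bash
python3 -c "
from cell import r
print(r.close_job())"
```

```text
the job is handed in; nothing more can be done
None
```

The flask frame is mounted on the shaker: both studs are at the ends of the slots, it sits flat on the carriage, it has been released, and the job was handed in at about 20 s.

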